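# Clear the stacked movement tins on a watchmaker's bench

## Robot

A 6-joint arm with a two-finger parallel gripper is mounted at the origin on the work surface. World frame = base frame: x ahead of the robot, y to its left, z up, the work surface at z = 0. Lengths are in m, angles in rad, forces in N, time in s.
With the tool pointing down it reaches from about 0.35 to 0.8 m from the base axis. Payload 7.3 kg.
Tool frame: the origin (TCP) lies between the finger pads; the fingertips stand 22 mm ahead of it and the grasp point (between the pads) lies 3 mm ahead of it; z points along the fingers, y is the line along which they close (so a half turn about z gives the same grasp; the last joint's range is limited). The gripper opens to 85 mm and grips with 20 to 120 N. Pads are 22 mm wide; open, the fingers measure 114 mm over their backs; the gripper's body (76 mm by 85 mm) begins 54 mm behind the grasp point. The pads swing forward as they close: fully open they stand 13 mm farther back than shut.
Start: joints at [1.198, 0.342, 1.524, -0, 1.275, -0.146], TCP at [0.118, 0.512, 0.253] pointing down, gripper open.
Joint ranges: [-2.53, 2.53], [-0.77, 2.02], [0.04, 2.7], [-1, 4.14], [0.28, 2.66], [-3.11, 3.11]. Speed limits (rad/s): [2.57, 2.57, 3.14, 3.14, 3.14, 3.14].

## Interface

Orientations are given as a unit quaternion [w, x, y, z].
In Python, from workcell import bot, imaging, order gives the robot as it stands.
- The arm moves only by the tool drive_tool, never from a script. Its argument "deltas" is a list of rows, each a list of 2 entries, a list of its own where there are three numbers: the shift along the tool's x, y, z in mm, then the turn about the tool's z in degrees. In form: [[[x, y, z], roll], ...]. A call has 1 to 20 rows; each row shifts and turns the commanded pose from where the row before left it, along the tool's axes as they then stand; what a row does not reach is not made up. A row lasts 1/12 s, in which the tool goes at most 41.7 mm and 7.16 degrees, less where a joint would pass 70% of its speed; a pose out of reach is approached as far as the arm can. A call is refused whole if a number of a shift passes 41.7 or a number of a turn 7.16, either way. A call with a gripper value outside its range is refused whole. "claw" is the opening, from -1 (shut) to 1 (fully open), set as the call begins (left out, the last holds). The fingers move at their own pace and stop on an object; the grip force is fixed at half the most. Time passes only in rows, so rows that do not move let the fingers close. It gives the time, the measured TCP pose, the force, the opening and the grip force at its end, in the units of the state.
- bot.read_state(): the state, without advancing time (a new reading comes with each control period).
- imaging.camera(name): name is "scene" or "top"; returns (picture, depth): 400x640x3 uint8, red, green, blue; 400x640 float32, m along the optical axis (not along the pixel's ray), 0 where there is no reading.
- imaging.get_calibration(name): a dict with "intrinsics" (3x3 intrinsics, pixels), "world_from_camera" (4x4, takes a point from camera to world coordinates). Camera axes: x right, y up, looking along -z (the intrinsics and any distortion apply to the point x, -y, -z); pixel columns grow to the right and rows downward; lengths in m; the calibration is good to about 2 mm. A picture is of the moment at which its call begins. get_calibration takes no time and is no camera call.
- order.sign_off(): hands the job in; it is judged then, once.
The state is a dict: "t": time; "joints": joint angles; "joint_vel": joint speeds; "effort": joint torques, N m; "ee_pos": TCP position; "orientation": TCP orientation; "ft_force": force on the tool from outside, world axes, zero at the start; "moment": the same for the moment, N m; "finger_gap": finger opening in m; "finger_force": force on a finger pad.
Only numpy, scipy, OpenCV 4.12 (cv2) and the standard library are available. Lean on these libraries where they do the work, as an engineer would, in place of code of your own. Each camera call takes 0.05 s, during which the arm holds its last target. There are 200 camera calls.

## Task

Take the stack on the bench apart from the top down, one piece at a time, and put each piece upright and flat into its own place: the glass dust dome into the round hollow of the square wooden block, the small round tin into the small round tray, the large round tin into the large round tray, and the square box into the square tray. The dome is fragile, so lower it until it rests and let go gently; do not drop it or press it down hard, and leave the eye loupe and the blower where they stand.

Things in the scene. Friction and masses are not known exactly. Their poses are not given: they have to be found in the camera images.
- dome: Little clear glass dust dome, top of the stack: flat round foot 34 mm across, rounded glass body 22 mm high, then an upright black knob 14 mm in diameter and 18 mm high (total 40 mm; the knob's top is 40 mm above the origin). Take it by the knob. About 50 g. Origin: centre of its underside, z up.
- small_tin: Small round closed aluminium tin, 42 mm diameter, 26 mm high, plain straight side, under the dome. About 60 g. Origin: centre of its underside, z up.
- large_tin: Large round closed aluminium tin, 56 mm diameter, 26 mm high, plain straight side, under the small tin. About 90 g. Origin: centre of its underside, z up.
- square_box: Square closed light-wood box, 64 x 64 mm with a dark line round its sides, 30 mm high, bottom of the stack, standing on the bench. About 120 g. Origin: centre of its underside, z up, x and y parallel to its sides. The pieces of the stack lie loosely on one another, centred to within some 5 mm.
- dome_block: Place of the dome: fixed light-wood, grey-felt-floored block, 66 x 66 mm, 14 mm high, with a round flat-bottomed hollow 48 mm across and 5 mm deep in the middle of its top (floor of the hollow 9 mm above the bench). Origin: centre of its underside, on the bench; z up.
- small_round_tray: Place of the small tin: fixed light-wood, grey-felt-floored round tray, inside 56 mm across, outside 66 mm; floor 4 mm above the bench, top of the wall 9 mm above the bench, so keep fingertips above that. Origin: centre of its underside, on the bench; z up.
- large_round_tray: Place of the large tin: fixed light-wood, grey-felt-floored round tray, inside 70 mm across, outside 80 mm; floor 4 mm and top of the wall 9 mm above the bench. Origin: centre of its underside, on the bench; z up.
- square_tray: Place of the square box: fixed light-wood, grey-felt-floored square tray, inside 78 x 78 mm, outside 88 x 88 mm; floor 5 mm and top of the wall 9 mm above the bench. Its yaw varies and the box must be turned to match (any of the four quarter turns). Origin: centre of its underside, on the bench; z up, x and y parallel to its sides.
- loupe: Bystander: black eye loupe standing on the bench, 32 mm across, 34 mm high. Not to be disturbed. Origin: centre of its underside.
- blower: Bystander: reddish-brown pear-shaped rubber dust blower standing on the bench, nozzle up, 45 mm across, 66 mm high. Not to be disturbed. Origin: centre of its underside.
Not all that is in view belongs to the job. What is shaped like the small_round_tray but green is not meant.

How it is judged:
By the outcome, as a careful person would: the job done as asked, in the order asked, and still so for the second after the job is handed in, with the robot touching nothing.
It also fails if it takes over 120 s, if anything falls off the work surface, if the arm or the gripper's body presses on something with over 40 N, if the wrist force passes 120 N, or if a joint passes its speed limit or range.

## Working session

There is one attempt and no reset: what is moved stays moved. The work goes in short steps, Python scripts to look and compute and a tool call to move; the robot and the scene stay as the last step left them, time stands still between calls to the robot, and variables do not carry over. Pictures are saved under pics/ and viewed, at most 14 in all, crops included, and the job is handed in when it is done.

Besides the shell and the picture viewer there is one more tool, called after "Request:" by a JSON object that holds its "method" and its "body", one argument or row to a line. drive_tool: Moves the arm, as the interface text tells. Its arguments: {"type":"object","properties":{"deltas":{"type":"array"},"claw":{"type":"number"}},"required":["deltas"]}

```bash
mkdir -p pics; ls
python3 - <<'E'
from workcell import bot, imaging, order
import numpy as np,cv2
s=bot.read_state(); print({k:np.round(v,3) for k,v in s.items()})
for n in("top","scene"):
    p,d=imaging.camera(n); c=imaging.get_calibration(n)
    cv2.imwrite(f"pics/{n}0.png",p[:,:,::-1]); np.savez(f"{n}0.npz",p=p,d=d,K=c["intrinsics"],T=c["world_from_camera"])
    print(n,c)
E
```

```text
pics
{'t': np.float64(0.0), 'joints': array([ 1.198,  0.343,  1.525, -0.   ,  1.275, -0.146]), 'joint_vel': array([ 0.001, -0.   ,  0.001, -0.   , -0.002, -0.001]), 'effort': array([-2.0000e-03, -4.3369e+01, -2.4601e+01, -0.0000e+00,  8.0000e-03,
        0.0000e+00]), 'ee_pos': array([0.118, 0.511, 0.253]), 'orientation': array([-0.   ,  0.113,  0.994, -0.001]), 'ft_force': array([-0.34 ,  0.093,  0.212]), 'moment': array([0.011, 0.022, 0.016]), 'finger_force': np.float64(0.0), 'finger_gap': np.float64(0.085)}
top {'intrinsics': array([[472.13219337,   0.        , 317.64818996],
       [  0.        , 472.13219337, 199.97038456],
       [  0.        ,   0.        ,   1.        ]]), 'world_from_camera': array([[ 1.35605662e-03,  9.95010901e-01, -9.97570416e-02,
         3.94939490e-01],
       [-9.99984676e-01,  8.13834314e-04, -5.47592246e-03,
        -6.92641719e-03],
       [-5.36741684e-03,  9.97629386e-02,  9.94996757e-01,
         1.28351606e+00],
       [ 0.00000000e+00,  0.00000000e+00,  0.00000000e+00,
         1.00000000e+00]])}
scene {'intrinsics': array([[393.3457849 ,   0.        , 315.09322286],
       [  0.        , 393.3457849 , 191.46897825],
       [  0.        ,   0.        ,   1.        ]]), 'world_from_camera': array([[ 0.60285324, -0.50343155,  0.61897063,  1.11015367],
       [ 0.79783663,  0.37555304, -0.47161067, -0.44969995],
       [ 0.00496739,  0.77814947,  0.6280595 ,  0.65733983],
       [ 0.        ,  0.        ,  0.        ,  1.        ]])}
```

View pics/top0.png

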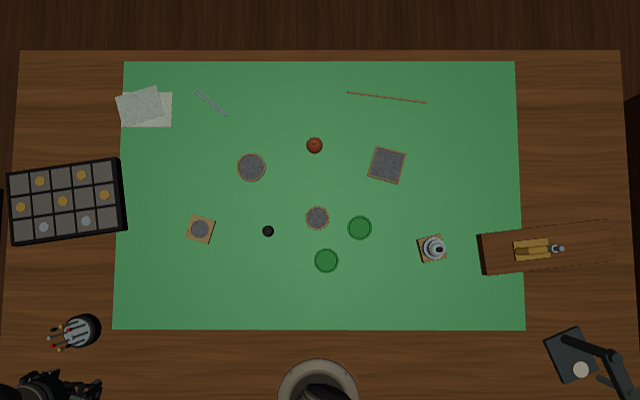

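View pics/scene0.png

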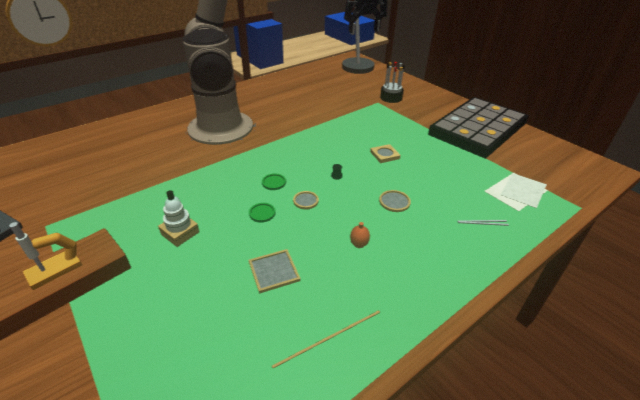

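The top view shows the stack at (432,248), dome block (201,229), small tray (317,218), large tray (251,167) and square tray (386,165). The loupe is at (268,231), the blower at (314,145), and there are green decoys at (360,228) and (326,261). The scene view agrees. Next I measure them.

```bash
cat > h.py <<'E'
import numpy as np,cv2
from workcell import bot,imaging
def grab(n,f=None):
    c=imaging.get_calibration(n); p,d=imaging.camera(n); return p,d,c["intrinsics"],c["world_from_camera"]
def load(f):
    z=np.load(f); return z["p"],z["d"],z["K"],z["T"]
def cloud(d,K,T):
    v,u=np.mgrid[:d.shape[0],:d.shape[1]]
    P=np.stack([(u-K[0,2])/K[0,0]*d,-(v-K[1,2])/K[1,1]*d,-d],-1)
    W=P@T[:3,:3].T+T[:3,3]; W[d==0]=np.nan; return W
def onplane(uv,z,K,T):
    uv=np.asarray(uv,float).reshape(-1,2)
    r=np.c_[(uv[:,0]-K[0,2])/K[0,0],-(uv[:,1]-K[1,2])/K[1,1],-np.ones(len(uv))]@T[:3,:3].T
    return (T[:3,3]+r*((z-T[2,3])/r[:,2])[:,None])[:,:2]
E
python3 - <<'E'
from h import *
p,d,K,T=load("top0.npz"); W=cloud(d,K,T)
hsv=cv2.cvtColor(p,cv2.COLOR_RGB2HSV)
print("mat z",np.nanmedian(W[180:300,200:420,2]),np.nanstd(W[280:320,200:420,2]))
m=((hsv[...,0]<45)|(hsv[...,0]>85)|(hsv[...,1]<80)).astype(np.uint8); m[:70]=0;m[325:]=0;m[:,:125]=0;m[:,475:]=0
n,l,st,ce=cv2.connectedComponentsWithStats(m)
for i in range(1,n):
    if st[i,4]<60: continue
    mi=(l==i); c=cv2.findContours(mi.astype(np.uint8),0,2)[0][0]
    zm=np.nanpercentile(W[mi][:,2],[5,50,95,100])
    for h in ([0.009,0.014] if st[i,4]<2500 else [0.009]):
        q=(onplane(c.reshape(-1,2),h,K,T)*1000).astype(np.float32)
        (cx,cy),r=cv2.minEnclosingCircle(q); R=cv2.minAreaRect(q)
        print(st[i],ce[i].round(1),"z",zm.round(3),"h",h,"circ",round(cx,1),round(cy,1),round(2*r,1),"rect",np.round(R[0],1),np.round(R[1],1),round(R[2],1))
# stack layers
s=W[225:275,405:460].reshape(-1,3)
for a,b in((.02,.034),(.05,.06),(.076,.086),(.1,.14)):
    q=s[(s[:,2]>a)&(s[:,2]<b)]; 
    if len(q)>3:
        R=cv2.minAreaRect((q[:,:2]*1000).astype(np.float32)); cc=cv2.minEnclosingCircle((q[:,:2]*1000).astype(np.float32))
        print(a,len(q),np.median(q[:,2]),q.mean(0).round(4),R,cc)
b=W[215:280,478:640]; print("board zmax",np.nanmax(b[...,2]), np.nanmedian(b[...,2]), "yedge",W[250,485])
cv2.imwrite("pics/stk.png",cv2.resize(p[205:295,385:505],None,fx=6,fy=6,interpolation=cv2.INTER_CUBIC)[:,:,::-1])
p2,d2,K2,T2=load("scene0.npz")
cv2.imwrite("pics/stk2.png",cv2.resize(p2[180:255,145:215],None,fx=8,fy=8,interpolation=cv2.INTER_CUBIC)[:,:,::-1])
E
```

```text
mat z 0.0005454163346212404 0.0025613993651954358
[ 125   85   48   43 1792] [148.1 108.3] z [-0.003  0.001  0.005  0.009] h 0.009 circ 776.0 471.0 163.1 rect [784.6 470.9] [131.6 119.5] 90.0
[ 125   85   48   43 1792] [148.1 108.3] z [-0.003  0.001  0.005  0.009] h 0.014 circ 774.5 469.1 162.4 rect [783. 469.] [131.1 119. ] 90.0
[193  87  35  29 144] [210.1 101.6] z [-0.003  0.001  0.005  0.008] h 0.009 circ 798.6 295.1 118.8 rect [797.7 295.8] [118.   17.9] 54.4
[193  87  35  29 144] [210.1 101.6] z [-0.003  0.001  0.005  0.008] h 0.014 circ 797.0 294.0 118.3 rect [796.1 294.6] [117.5  17.8] 54.4
[347  91  80  13 152] [386.7  96.8] z [-0.003  0.003  0.007  0.011] h 0.009 circ 809.7 -190.2 221.0 rect [ 810.3 -190.2] [221.    5.3] 82.2
[347  91  80  13 152] [386.7  96.8] z [-0.003  0.003  0.007  0.011] h 0.014 circ 808.1 -189.4 220.1 rect [ 808.6 -189.5] [220.1   5.3] 82.2
[306 137  17  17 207] [314.  144.8] z [0.028 0.045 0.064 0.067] h 0.009 circ 674.6 9.8 45.3 rect [674.4  10.3] [43.2 43. ] 44.7
[306 137  17  17 207] [314.  144.8] z [0.028 0.045 0.064 0.067] h 0.014 circ 673.5 9.7
[... 1887 characters left out ...]
-0.2903  0.0552] ((394.8233337402344, -298.1214294433594), (54.730224609375, 50.74650955200195), 6.254437446594238) ((394.7061462402344, -300.5206298828125), 28.375282287597656)
0.076 66 0.08203474346672612 [ 0.3998 -0.3013  0.0818] ((394.9052429199219, -300.15771484375), (37.83602523803711, 39.68190002441406), 0.08890282362699509) ((394.9447021484375, -301.01312255859375), 20.96755599975586)
0.1 82 0.10369707100444814 [ 0.3922 -0.2959  0.11  ] ((391.7268371582031, -295.0688781738281), (24.533567428588867, 26.45703125), 68.91451263427734) ((392.2608947753906, -297.0058898925781), 14.42381763458252)
board zmax 0.1835203173119444 0.041109961634544945 yedge [ 0.38854331 -0.4363797   0.0440272 ]
```

View pics/stk.png

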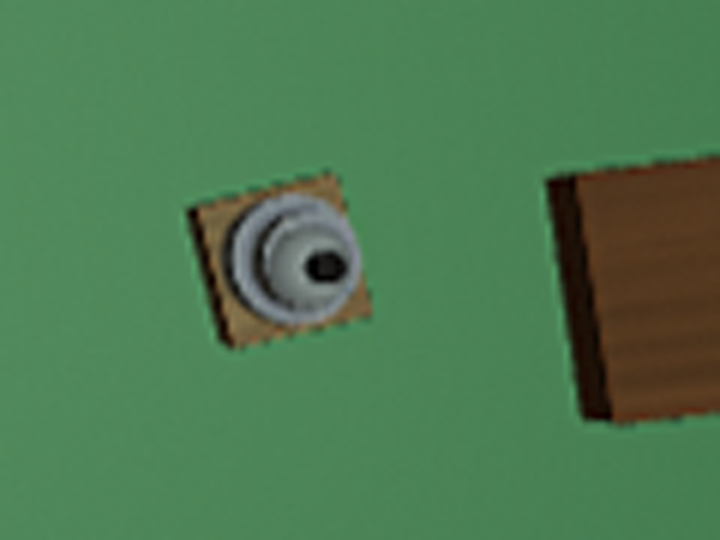

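View pics/stk2.png

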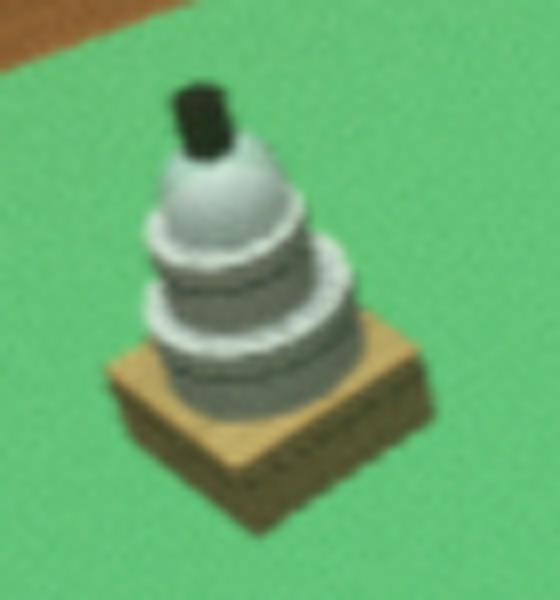

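Heights and sizes agree with those given: box 64×65 mm at yaw 14°, tins 42 and 57 mm across, trays 66, 80 and 88 mm. I still need the knob position. I'll add a planner that converts world targets to tool deltas and start moving.

```bash
cat >> h.py <<'E'
def go(x,y,z,yaw=None,step=32.):
    "print the tool-frame shift (mm) and turn (deg) from the present pose to x,y,z (mm), yaw (deg) of tool y"
    s=bot.read_state(); from scipy.spatial.transform import Rotation as R
    q=s["orientation"]; M=R.from_quat([q[1],q[2],q[3],q[0]]).as_matrix()
    yw=np.degrees(np.arctan2(M[1,1],M[0,1])); t=M.T@(np.array([x,y,z])-s["ee_pos"]*1000)
    n=max(1,int(np.ceil(np.linalg.norm(t)/step)))
    print("t",round(float(s["t"]),2),"pos",(s["ee_pos"]*1000).round(1),"yaw",yw.round(1),"gap",round(s["finger_gap"]*1000,1),"ff",s["finger_force"].round(1),"F",s["ft_force"].round(1))
    print("  tool shift",t.round(1),"rows",n,"per row",(t/n).round(1), "" if yaw is None else f"roll {yw-yaw:.1f}")
E
python3 - <<'E'
from h import *
for n,(v0,v1,u0,u1) in (("top",(225,275,405,460)),("scene",(180,255,145,215))):
    p,d,K,T=load(n+"0.npz"); W=cloud(d,K,T)[v0:v1,u0:u1]; g=p[v0:v1,u0:u1].max(-1)
    m=(g<60)&(W[...,2]>.095); v,u=np.nonzero(m); uv=np.c_[u+u0,v+v0]
    q=W[m]; print(n,m.sum(),q.mean(0),q.min(0),q.max(0))
    o=onplane(uv,.122,K,T)*1000; print(" on .122:",o.min(0),o.max(0))
    k=uv[uv[:,1]<=np.percentile(uv[:,1],35)]
    o=onplane(uv.mean(0),.113,K,T)*1000; print(" centroid on mid-height",o)
E
```

```text
top 29 [ 0.39095986 -0.29729348  0.12009725] [ 0.38626643 -0.31021867  0.09971007] [ 0.39608898 -0.29011733  0.12648138]
 on .122: [ 386.35415471 -304.56843995] [ 396.08714092 -289.86880546]
 centroid on mid-height [[ 390.93756787 -299.06697149]]
scene 32 [ 0.39955447 -0.30192095  0.11683111] [ 0.39329911 -0.30632467  0.10868319] [ 0.40343015 -0.29760605  0.12353454]
 on .122: [ 393.53609263 -308.91695641] [ 418.96088896 -297.96003314]
 centroid on mid-height [[ 394.50310457 -300.87181264]]
```

Request:
{"method": "drive_tool", "body": {
  "deltas": [
    [[0,0,0],7],
    [[0,0,0],7],
    [[0,0,0],7],
    [[0,0,0],7],
    [[0,0,0],7],
    [[0,0,0],7],
    [[0,0,0],7],
    [[0,0,0],7],
    [[0,0,0],7],
    [[-28,11.5,0],0],
    [[-28,11.5,0],0],
    [[-28,11.5,0],0],
    [[-28,11.5,0],0],
    [[-28,11.5,0],0],
    [[-28,11.5,0],0],
    [[-28,11.5,0],0],
    [[-28,11.5,0],0],
    [[-28,11.5,0],0],
    [[-28,11.5,0],0],
    [[-28,11.5,0],0]
  ],
  "claw": 0.0
}}

```text
t: 1.77
ee_pos: [0.3157, 0.242, 0.2532]
orientation: [-0.0, 0.616, 0.788, -0.0]
ft_force: [-0.3, 0.6, -0.4]
finger_gap: 0.0429
finger_force: 0.0
```

Request:
{"method": "drive_tool", "body": {
  "deltas": [
    [[-32.5,5.3,0],0],
    [[-32.5,5.3,0],0],
    [[-32.5,5.3,0],0],
    [[-32.5,5.3,0],0],
    [[-32.5,5.3,0],0],
    [[-32.5,5.3,0],0],
    [[-32.5,5.3,0],0],
    [[-32.5,5.3,0],0],
    [[-28.4,-9.9,0],0],
    [[-28.4,-9.9,0],0],
    [[-28.4,-9.9,0],0],
    [[-28.4,-9.9,0],0],
    [[-28.4,-9.9,0],0],
    [[-28.4,-9.9,0],0],
    [[-28.4,-9.9,0],0],
    [[-28.4,-9.9,0],0],
    [[-28.4,-9.9,0],0],
    [[-28.4,-9.9,0],0],
    [[0,0,0],0]
  ],
  "claw": -0.67
}}

```text
t: 3.35
ee_pos: [0.3914, -0.3027, 0.2527]
orientation: [0.0, 0.617, 0.787, -0.001]
ft_force: [-0.3, 0.4, 0.9]
finger_gap: 0.0139
finger_force: 0.0
```

Run:
```python
from h import *
go(393,-299,160)
p,d,K,T=grab("scene"); W=cloud(d,K,T)
m=(np.hypot(W[...,0]-.393,W[...,1]+.299)<.07)&(W[...,2]>.14)&(W[...,2]<.35)
q=W[m]; print(m.sum(), np.sort(q[:,2])[:25].round(4)); lo=q[q[:,2]<q[:,2].min()+.012]; print(lo.mean(0),lo.min(0),lo.max(0))
v,u=np.nonzero(m); print(u.min(),u.max(),v.min(),v.max())
cv2.imwrite("pics/g1.png",cv2.resize(p[90:250,120:240],None,fx=4,fy=3.7,interpolation=cv2.INTER_CUBIC)[:,:,::-1])
```

```text
Traceback (most recent call last):
  File "h.py", line 21, in go
    print("t",round(float(s["t"]),2),"pos",(s["ee_pos"]*1000).round(1),"yaw",yw.round(1),"gap",round(s["finger_gap"]*1000,1),"ff",s["finger_force"].round(1),"F",s["ft_force"].round(1))
                                                                                                                                  ^^^^^^^^^^^^^^^^^^^^^^^
AttributeError: 'float' object has no attribute 'round'
```

```bash
sed -i 's/s\["finger_force"\].round(1)/round(float(s["finger_force"]),1)/' h.py
python3 - <<'E'
from h import *
go(393,-299,160)
p,d,K,T=grab("scene"); W=cloud(d,K,T)
m=(np.hypot(W[...,0]-.393,W[...,1]+.299)<.07)&(W[...,2]>.14)&(W[...,2]<.35)
q=W[m]; print(m.sum(), np.sort(q[:,2])[:25].round(4)); lo=q[q[:,2]<q[:,2].min()+.012]; print(lo.mean(0),lo.min(0),lo.max(0))
v,u=np.nonzero(m); print(u.min(),u.max(),v.min(),v.max())
cv2.imwrite("pics/g1.png",cv2.resize(p[90:250,120:240],None,fx=4,fy=3.7,interpolation=cv2.INTER_CUBIC)[:,:,::-1])
E
```

```text
t 3.35 pos [ 391.4 -302.7  252.7] yaw 13.8 gap 13.9 ff 0.0 F [-0.3  0.4  0.9]
  tool shift [ 3.3  2.5 92.7] rows 3 per row [ 1.1  0.8 30.9] 
1584 [0.2298 0.2302 0.2309 0.2311 0.2312 0.2315 0.2315 0.2325 0.2325 0.2328
 0.2329 0.233  0.2331 0.2332 0.2335 0.2341 0.2341 0.2344 0.2344 0.2352
 0.2352 0.2353 0.2355 0.236  0.2361]
[ 0.40222058 -0.30744798  0.23684718] [ 0.38354891 -0.31853968  0.22983968] [ 0.41382109 -0.29066589  0.24155042]
118 168 97 153
```

View pics/g1.png

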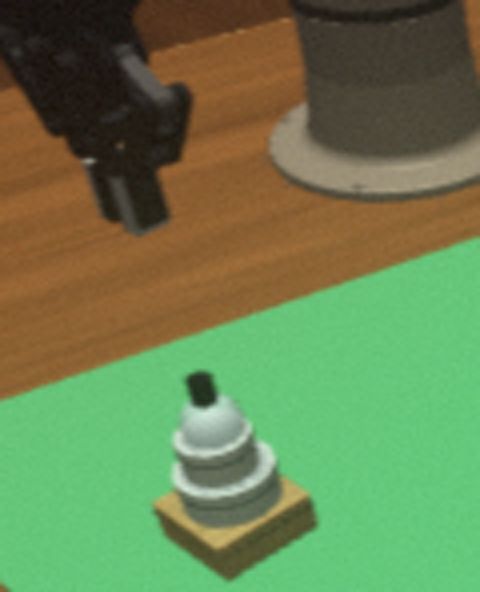

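The picture shows the fingertips at about (140,230) in the crop, 22 mm below the TCP with the gap at 14 mm. The stack is intact with the knob at (202,390). I'll descend on the knob with the gripper half open.

Request:
{"method": "drive_tool", "body": {
  "deltas": [
    [[3.3,2.5,0],0],
    [[0,0,0],0],
    [[0,0,0],0],
    [[0,0,28],0],
    [[0,0,28],0],
    [[0,0,28],0],
    [[0,0,20],0],
    [[0,0,10],0],
    [[0,0,6],0],
    [[0,0,3],0],
    [[0,0,0],0],
    [[0,0,0],0]
  ],
  "claw": 0.0
}}

```text
t: 4.4
ee_pos: [0.3942, -0.2944, 0.1311]
orientation: [0.001, 0.615, 0.788, -0.0]
ft_force: [-0.8, -0.3, 0.5]
finger_gap: 0.0429
finger_force: 0.0
```

Request:
{"method": "drive_tool", "body": {
  "deltas": [
    [[0,0,0],0],
    [[0,0,0],0],
    [[0,0,0],0],
    [[0,0,0],0],
    [[0,0,0],0],
    [[0,0,0],0],
    [[0,0,0],0],
    [[0,0,0],0]
  ],
  "claw": -1.0
}}

```text
t: 5.07
ee_pos: [0.3939, -0.2947, 0.1309]
orientation: [0.001, 0.616, 0.788, -0.0]
ft_force: [-1.2, 0.6, 5.4]
finger_gap: 0.0109
finger_force: 58.7
```

Run:
```python
from h import *
go(393,-299,220)
for n in("scene","top"):
    p,d,K,T=grab(n); W=cloud(d,K,T)
    if n=="scene": cv2.imwrite("pics/g2.png",cv2.resize(p[130:260,130:230],None,fx=4.5,fy=4.5,interpolation=cv2.INTER_CUBIC)[:,:,::-1])
```

```text
t 5.07 pos [ 393.9 -294.7  130.9] yaw 14.0 gap 10.9 ff 58.7 F [-1.2  0.6  5.4]
  tool shift [ -4.   -1.9 -89.1] rows 3 per row [ -1.3  -0.6 -29.7]
```

View pics/g2.png

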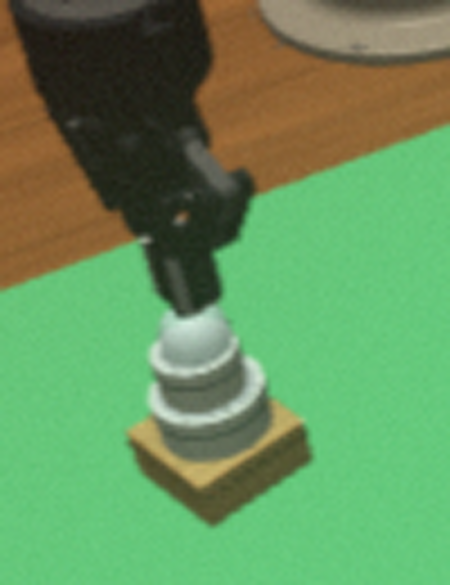

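The fingers are closed on the knob, at about (185,300) in the crop. The gap reads 10.9 mm, less than the 14 mm knob, so I'll lift and check that the dome hangs upright.

Request:
{"method": "drive_tool", "body": {
  "deltas": [
    [[0,0,-3],0],
    [[0,0,-6],0],
    [[0,0,-12],0],
    [[0,0,-16],0],
    [[0,0,-16],0],
    [[0,0,-16],0],
    [[0,0,-10],0],
    [[0,0,-4],0],
    [[0,0,0],0],
    [[0,0,0],0]
  ]
}}

```text
t: 6.0
ee_pos: [0.3935, -0.2942, 0.2129]
orientation: [-0.0, 0.616, 0.788, 0.0]
ft_force: [-0.4, 0.4, -0.4]
finger_gap: 0.0111
finger_force: 58.6
```

Run:
```python
from h import *
go(420,0,215)
p,d,K,T=grab("scene"); W=cloud(d,K,T)
cv2.imwrite("pics/g3.png",cv2.resize(p[90:260,130:230],None,fx=4.5,fy=3.5,interpolation=cv2.INTER_CUBIC)[:,:,::-1])
g=p.min(-1); m=(np.hypot(W[...,0]-.394,W[...,1]+.296)<.05)&(W[...,2]>.13)&(W[...,2]<.205)&(g>90); q=W[m]; print(m.sum(),q.mean(0),q.min(0),q.max(0))
```

```text
t 6.0 pos [ 393.5 -294.2  212.9] yaw 14.0 gap 11.1 ff 58.6 F [-0.4  0.4 -0.4]
  tool shift [279.   96.9  -1.9] rows 10 per row [27.9  9.7 -0.2] 
196 [ 0.40545084 -0.30214562  0.17625252] [ 0.38724862 -0.31658376  0.16331054] [ 0.4134514  -0.28464214  0.19111777]
```

View pics/g3.png

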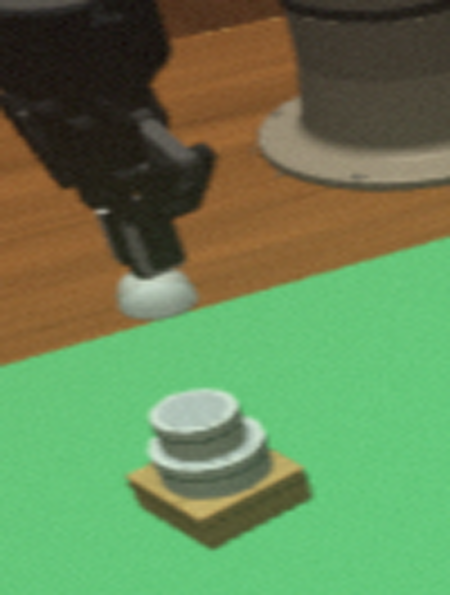

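The dome hangs upright with its foot at about (157,305) in the crop, and the tins are undisturbed. The dome's axis is about (+1,−5) mm from the TCP. I'll carry it over to the block.

Request:
{"method": "drive_tool", "body": {
  "deltas": [
    [[15,5,0],0],
    [[30,10.1,0],0],
    [[30,10.1,0],0],
    [[30,10.1,0],0],
    [[30,10.1,0],0],
    [[30,10.1,0],0],
    [[30,10.1,0],0],
    [[30,10.1,0],0],
    [[30,10.1,0],0],
    [[30,10.1,0],0],
    [[30,10.1,0],0],
    [[30,10.1,0],0],
    [[30,10.1,0],0],
    [[30,10.1,0],0],
    [[30,10.1,0],0],
    [[30,10.1,0],0],
    [[30,10.1,0],0],
    [[30,10.1,0],0],
    [[30,10.1,0],0],
    [[15,5,0],0]
  ]
}}

```text
t: 7.72
ee_pos: [0.4405, 0.3085, 0.2124]
orientation: [-0.001, 0.615, 0.789, -0.0]
ft_force: [0.5, 0.3, -0.9]
finger_gap: 0.0111
finger_force: 58.6
```

Request:
{"method": "drive_tool", "body": {
  "deltas": [
    [[15,5,0],0],
    [[0,0,0],0],
    [[0,0,0],0],
    [[0,0,0],0],
    [[0,0,0],0]
  ]
}}

```text
t: 8.13
ee_pos: [0.4427, 0.32, 0.2131]
orientation: [-0.0, 0.616, 0.788, -0.0]
ft_force: [0.1, -0.2, -0.7]
finger_gap: 0.0111
finger_force: 58.6
```

Run:
```python
from h import *
go(443,322,63)
p,d,K,T=grab("scene"); W=cloud(d,K,T)
g=p.min(-1); m=(np.hypot(W[...,0]-.443,W[...,1]-.318)<.05)&(W[...,2]>.13)&(W[...,2]<.205)&(g>90); q=W[m]; print(m.sum(),q.mean(0),q.min(0),q.max(0))
```

```text
t 8.13 pos [442.7 320.  213.1] yaw 14.0 gap 11.1 ff 58.6 F [ 0.1 -0.2 -0.7]
  tool shift [  1.9   0.9 150.1] rows 5 per row [ 0.4  0.2 30. ] 
103 [0.45073531 0.30607292 0.17550413] [0.43289383 0.29590693 0.16450191] [0.46224376 0.32272114 0.18639651]
```

Request:
{"method": "drive_tool", "body": {
  "deltas": [
    [[1.9,0.5,10],0],
    [[0,0,25],0],
    [[0,0,25],0],
    [[0,0,25],0],
    [[0,0,25],0],
    [[0,0,20],0],
    [[0,0,10],0],
    [[0,0,5],0],
    [[0,0,2],0],
    [[0,0,0],0],
    [[0,0,0],0],
    [[0,0,0],0]
  ]
}}

```text
t: 9.18
ee_pos: [0.4437, 0.3232, 0.0674]
orientation: [0.0, 0.616, 0.788, 0.001]
ft_force: [0.2, -0.3, -0.4]
finger_gap: 0.011
finger_force: 58.6
```

Run:
```python
from h import *
go(443,322,58)
for n,(a,b,c,e) in (("scene",(110,175,350,430)),("top",(205,255,165,240))):
    p,d,K,T=grab(n)
    cv2.imwrite(f"pics/g4{n}.png",cv2.resize(p[a:b,c:e],None,fx=6,fy=6,interpolation=cv2.INTER_CUBIC)[:,:,::-1])
```

```text
t 9.18 pos [443.7 323.2  67.4] yaw 14.0 gap 11.0 ff 58.6 F [ 0.2 -0.3 -0.4]
  tool shift [-1.  -1.   9.4] rows 1 per row [-1.  -1.   9.4]
```

View pics/g4scene.png

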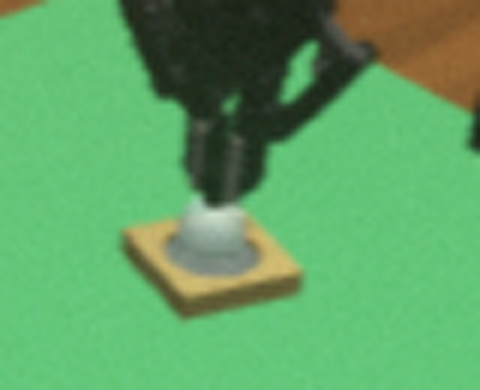

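The dome's foot (214,253) is above the hollow centre (213,247), as the geometry predicts for a centred fit. I'll lower it gently.

Request:
{"method": "drive_tool", "body": {
  "deltas": [
    [[-0.5,-0.5,3],0],
    [[0,0,2],0],
    [[0,0,1.5],0],
    [[0,0,1],0],
    [[0,0,0.5],0],
    [[0,0,0],0],
    [[0,0,0],0],
    [[0,0,0],0]
  ]
}}

```text
t: 9.95
ee_pos: [0.4428, 0.3223, 0.0584]
orientation: [0.0, 0.616, 0.788, 0.0]
ft_force: [0.4, 0.1, -0.0]
finger_gap: 0.0108
finger_force: 58.6
```

Request:
{"method": "drive_tool", "body": {
  "deltas": [
    [[0,0,0.5],0],
    [[0,0,0],0],
    [[0,0,0],0],
    [[0,0,0],0]
  ]
}}

```text
t: 10.28
ee_pos: [0.4428, 0.3223, 0.058]
orientation: [0.0, 0.616, 0.788, 0.0]
ft_force: [0.3, 0.5, 2.2]
finger_gap: 0.0108
finger_force: 58.8
```

Contact is felt at 2.2 N, so I'll let go and rise.

Request:
{"method": "drive_tool", "body": {
  "deltas": [
    [[0,0,0],0],
    [[0,0,0],0],
    [[0,0,0],0],
    [[0,0,0],0]
  ],
  "claw": -0.55
}}

```text
t: 10.62
ee_pos: [0.4427, 0.3222, 0.0577]
orientation: [-0.0, 0.616, 0.788, -0.0]
ft_force: [0.6, -0.3, 0.3]
finger_gap: 0.0196
finger_force: 0.0
```

Request:
{"method": "drive_tool", "body": {
  "deltas": [
    [[0,0,-3],0],
    [[0,0,-6],0],
    [[0,0,-15],0],
    [[0,0,-25],0],
    [[0,0,-25],0],
    [[0,0,-25],0],
    [[0,0,-25],0],
    [[-15,-5,-10],0],
    [[-30,-10,0],0],
    [[-30,-10,0],0],
    [[-30,-10,0],0],
    [[-30,-10,0],0],
    [[-30,-10,0],0],
    [[-30,-10,0],0],
    [[-30,-10,0],0],
    [[-30,-10,0],0],
    [[-30,-10,0],0],
    [[-30,-10,0],0],
    [[-30,-10,0],0],
    [[-30,-10,0],0]
  ]
}}

```text
t: 12.28
ee_pos: [0.4119, -0.0734, 0.1925]
orientation: [0.001, 0.616, 0.788, 0.0]
ft_force: [0.1, -0.4, 0.5]
finger_gap: 0.0192
finger_force: 0.0
```

Run:
```python
from h import *
go(395,-301,180,14)
p,d,K,T=grab("top"); W=cloud(d,K,T)
a=cv2.resize(p[205:255,165:240],None,fx=5,fy=5,interpolation=cv2.INTER_CUBIC)
p2,d2,K2,T2=grab("scene")
b=cv2.resize(p2[125:175,350:425],None,fx=5,fy=5,interpolation=cv2.INTER_CUBIC)
cv2.imwrite("pics/d5.png",np.hstack([a,b])[:,:,::-1])
s=W[225:275,405:460].reshape(-1,3)
for a,b in((.02,.034),(.05,.06),(.076,.086)):
    q=s[(s[:,2]>a)&(s[:,2]<b)]; Q=(q[:,:2]*1000).astype(np.float32)
    print(a,len(q),np.median(q[:,2]),Q.mean(0),cv2.minAreaRect(Q),cv2.minEnclosingCircle(Q))
```

```text
t 12.28 pos [411.9 -73.4 192.5] yaw 14.0 gap 19.2 ff 0.0 F [ 0.1 -0.4  0.5]
  tool shift [-216.8  -71.5   12.6] rows 8 per row [-27.1  -8.9   1.6] roll 0.0
0.02 207 0.029436004663458304 [ 393.21765 -292.9836 ] ((394.9273376464844, -301.7519226074219), (64.29364776611328, 65.41148376464844), 13.22716236114502) ((394.1198425292969, -300.5860900878906), 43.36405563354492)
0.05 122 0.0553982768791762 [ 397.13776 -290.62524] ((394.865966796875, -297.64727783203125), (54.428565979003906, 50.025108337402344), 3.491145133972168) ((395.29058837890625, -300.30682373046875), 27.820783615112305)
0.076 211 0.0818304760072266 [ 394.5866  -300.52072] ((394.86517333984375, -300.53179931640625), (37.79206085205078, 41.45490264892578), 0.11949123442173004) ((394.54998779296875, -300.4172668457031), 20.900407791137695)
```

View pics/d5.png

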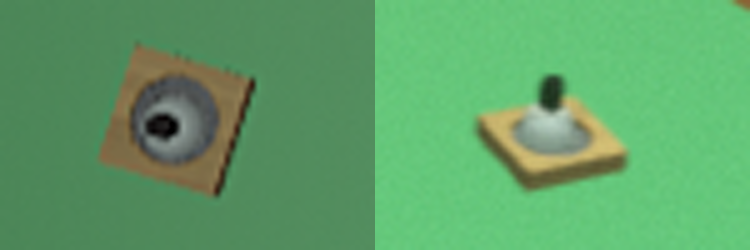

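The dome stands upright in the hollow in both views, with the knob at (160,126) in the left half and (551,92) in the right. Next is the small tin at (394.7,−300.5).

Request:
{"method": "drive_tool", "body": {
  "deltas": [
    [[-27,-8.8,0],0],
    [[-27,-8.8,0],0],
    [[-27,-8.8,0],0],
    [[-27,-8.8,0],0],
    [[-27,-8.8,0],0],
    [[-27,-8.8,0],0],
    [[-27,-8.8,0],0],
    [[-27,-8.8,10],0],
    [[0,0,20],0],
    [[0,0,20],0],
    [[0,0,0],0],
    [[0,0,0],0],
    [[0,0,0],0]
  ],
  "claw": 0.8
}}

```text
t: 13.47
ee_pos: [0.3968, -0.2983, 0.1429]
orientation: [0.001, 0.615, 0.788, 0.0]
ft_force: [0.2, 0.3, 0.5]
finger_gap: 0.0769
finger_force: 0.0
```

Run:
```python
from h import *
go(394.7,-300.5,85,14)
```

```text
t 13.47 pos [ 396.8 -298.3  142.9] yaw 14.0 gap 76.9 ff 0.0 F [0.2 0.3 0.5]
  tool shift [-1.5 -2.6 57.9] rows 2 per row [-0.8 -1.3 28.9] roll 0.0
```

Request:
{"method": "drive_tool", "body": {
  "deltas": [
    [[-1.5,-2.5,8],0],
    [[0,0,16],0],
    [[0,0,16],0],
    [[0,0,10],0],
    [[0,0,6],0],
    [[0,0,2],0],
    [[0,0,0],0],
    [[0,0,0],0],
    [[0,0,0],0]
  ]
}}

```text
t: 14.22
ee_pos: [0.3945, -0.3009, 0.0845]
orientation: [0.001, 0.616, 0.788, -0.0]
ft_force: [0.3, -0.3, 0.5]
finger_gap: 0.077
finger_force: 0.0
```

Request:
{"method": "drive_tool", "body": {
  "deltas": [
    [[0,0,0],0],
    [[0,0,0],0],
    [[0,0,0],0],
    [[0,0,0],0],
    [[0,0,0],0],
    [[0,0,0],0],
    [[0,0,0],0],
    [[0,0,0],0]
  ],
  "claw": -1.0
}}

```text
t: 14.88
ee_pos: [0.3943, -0.3007, 0.0845]
orientation: [0.0, 0.616, 0.788, -0.0]
ft_force: [-1.8, 1.8, 6.0]
finger_gap: 0.0399
finger_force: 59.9
```

Request:
{"method": "drive_tool", "body": {
  "deltas": [
    [[0,0,-3],0],
    [[0,0,-6],0],
    [[0,0,-12],0],
    [[0,0,-15],0],
    [[0,0,-15],0],
    [[0,0,-15],0],
    [[0,0,-10],0],
    [[0,0,-4],0],
    [[0,0,0],0],
    [[0,0,0],0]
  ]
}}

```text
t: 15.72
ee_pos: [0.3939, -0.3004, 0.1636]
orientation: [-0.0, 0.616, 0.788, 0.0]
ft_force: [0.2, 0.2, -0.5]
finger_gap: 0.04
finger_force: 60.5
```

Run:
```python
from h import *
go(475,3,165,14)
p,d,K,T=grab("scene"); W=cloud(d,K,T)
cv2.imwrite("pics/g6.png",cv2.resize(p[110:260,120:240],None,fx=4.5,fy=4,interpolation=cv2.INTER_CUBIC)[:,:,::-1])
```

```text
t 15.72 pos [ 393.9 -300.4  163.6] yaw 14.0 gap 40.0 ff 60.5 F [ 0.2  0.2 -0.5]
  tool shift [274.8 152.1  -1.3] rows 10 per row [27.5 15.2 -0.1] roll 0.0
```

View pics/g6.png

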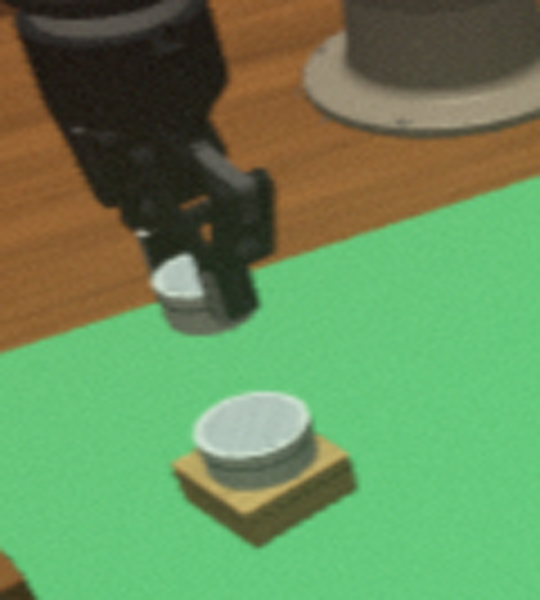

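The small tin at (195,290) is held level, and the large tin still sits on the box. I'll carry it to the small tray at (475,3).

Request:
{"method": "drive_tool", "body": {
  "deltas": [
    [[12,6.6,0],0],
    [[25,13.8,0],0],
    [[25,13.8,0],0],
    [[25,13.8,0],0],
    [[25,13.8,0],0],
    [[25,13.8,0],0],
    [[25,13.8,0],0],
    [[25,13.8,0],0],
    [[25,13.8,0],0],
    [[25,13.8,0],0],
    [[25,13.8,0],0],
    [[13,7.5,0],0],
    [[0,0,20],0],
    [[0,0,25],0],
    [[0,0,25],0],
    [[0,0,20],0],
    [[0,0,15],0],
    [[0,0,5],0],
    [[0,0,0],0],
    [[0,0,0],0]
  ]
}}

```text
t: 17.43
ee_pos: [0.4751, 0.0034, 0.0539]
orientation: [-0.0, 0.616, 0.788, -0.0]
ft_force: [0.1, 0.3, -0.3]
finger_gap: 0.0396
finger_force: 60.6
```

Run:
```python
from h import *
go(475,3,32.5,14)
```

```text
t 17.43 pos [475.1   3.4  53.9] yaw 14.0 gap 39.6 ff 60.6 F [ 0.1  0.3 -0.3]
  tool shift [-0.4 -0.2 21.4] rows 1 per row [-0.4 -0.2 21.4] roll 0.0
```

Request:
{"method": "drive_tool", "body": {
  "deltas": [
    [[0,0,8],0],
    [[0,0,5],0],
    [[0,0,3],0],
    [[0,0,2],0],
    [[0,0,1.5],0],
    [[0,0,1],0],
    [[0,0,0],0],
    [[0,0,0],0],
    [[0,0,0],0]
  ]
}}

```text
t: 18.18
ee_pos: [0.4752, 0.0031, 0.0334]
orientation: [0.0, 0.616, 0.788, 0.0]
ft_force: [-0.2, -0.1, -0.7]
finger_gap: 0.0397
finger_force: 60.6
```

Request:
{"method": "drive_tool", "body": {
  "deltas": [
    [[0,0,0.6],0],
    [[0,0,0],0],
    [[0,0,0],0]
  ]
}}

```text
t: 18.43
ee_pos: [0.4751, 0.0031, 0.0327]
orientation: [0.0, 0.616, 0.788, 0.0]
ft_force: [-0.4, -0.5, -1.1]
finger_gap: 0.0399
finger_force: 60.6
```

Request:
{"method": "drive_tool", "body": {
  "deltas": [
    [[0,0,0.6],0],
    [[0,0,0.4],0],
    [[0,0,0],0],
    [[0,0,0],0],
    [[0,0,0],0]
  ]
}}

```text
t: 18.85
ee_pos: [0.4752, 0.0031, 0.0325]
orientation: [0.0, 0.616, 0.788, 0.0]
ft_force: [-3.2, 0.0, 9.1]
finger_gap: 0.0398
finger_force: 61.4
```

Request:
{"method": "drive_tool", "body": {
  "deltas": [
    [[0,0,0],0],
    [[0,0,0],0],
    [[0,0,0],0],
    [[0,0,0],0],
    [[0,0,0],0],
    [[0,0,-5],0],
    [[0,0,-15],0],
    [[0,0,-25],0],
    [[0,0,-25],0],
    [[0,0,-20],0],
    [[-15,-8,0],0],
    [[-27,-15,0],0],
    [[-27,-15,0],0],
    [[-27,-15,0],0],
    [[-27,-15,0],0],
    [[-27,-15,0],0],
    [[-27,-15,0],0],
    [[-27,-15,0],0],
    [[-27,-15,0],0],
    [[-27,-15,0],0]
  ],
  "claw": 0.5
}}

```text
t: 20.52
ee_pos: [0.3982, -0.2833, 0.122]
orientation: [0.0, 0.616, 0.788, 0.0]
ft_force: [0.5, -0.3, -0.5]
finger_gap: 0.0643
finger_force: 0.0
```

Request:
{"method": "drive_tool", "body": {
  "deltas": [
    [[-17,-9,0],0],
    [[0,0,0],0],
    [[0,0,0],0],
    [[0,0,0],0]
  ],
  "claw": 1.0
}}

```text
t: 20.85
ee_pos: [0.3941, -0.2998, 0.1217]
orientation: [-0.0, 0.616, 0.788, 0.0]
ft_force: [1.3, 0.6, 1.0]
finger_gap: 0.0854
finger_force: 0.0
```

Run:
```python
from h import *
go(395,-300.5,57.5,14)
p,d,K,T=grab("top"); W=cloud(d,K,T)
a=cv2.resize(p[195:240,285:350],None,fx=5,fy=5,interpolation=cv2.INTER_CUBIC)
p2,d2,K2,T2=grab("scene"); W2=cloud(d2,K2,T2)
b=cv2.resize(p2[175:220,275:340],None,fx=5,fy=5,interpolation=cv2.INTER_CUBIC)
cv2.imwrite("pics/s7.png",np.hstack([a,b])[:,:,::-1])
q=W.reshape(-1,3); q=q[(np.hypot(q[:,0]-.475,q[:,1]-.003)<.045)&(q[:,2]>.022)]
Q=(q[:,:2]*1000).astype(np.float32);print(len(q),np.median(q[:,2]),q[:,2].std(),cv2.minEnclosingCircle(Q))
q=W2.reshape(-1,3); q=q[(np.hypot(q[:,0]-.395,q[:,1]+.3005)<.045)&(q[:,2]>.051)&(q[:,2]<.06)]
Q=(q[:,:2]*1000).astype(np.float32);print("large",len(q),np.median(q[:,2]),cv2.minEnclosingCircle(Q))
```

```text
t 20.85 pos [ 394.1 -299.8  121.7] yaw 14.0 gap 85.4 ff 0.0 F [1.3 0.6 1. ]
  tool shift [-1.   0.7 64.2] rows 3 per row [-0.3  0.2 21.4] roll -0.0
196 0.029470295503535415 0.0024548527322395927 ((473.4892883300781, 2.078934669494629), 21.00181770324707)
large 360 0.05587304349832645 ((399.6396484375, -300.8914794921875), 29.60675048828125)
```

View pics/s7.png

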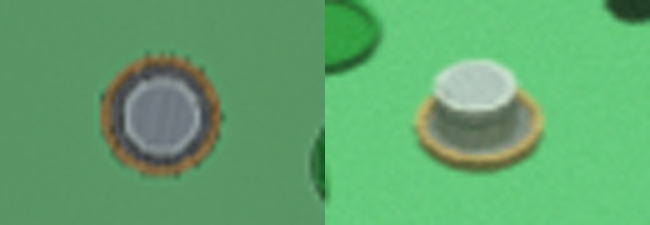

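The small tin sits flat and centred in its tray, at (162,116) in the left half and (476,85) in the right. Next is the large tin.

Request:
{"method": "drive_tool", "body": {
  "deltas": [
    [[-1,2,10],0],
    [[0,0,18],0],
    [[0,0,18],0],
    [[0,0,10],0],
    [[0,0,6],0],
    [[0,0,2],0],
    [[0,0,0],0],
    [[0,0,0],0],
    [[0,0,0],0]
  ]
}}

```text
t: 21.7
ee_pos: [0.3968, -0.3013, 0.0584]
orientation: [0.001, 0.616, 0.788, -0.0]
ft_force: [-1.2, -0.4, -0.1]
finger_gap: 0.0852
finger_force: 0.0
```

Request:
{"method": "drive_tool", "body": {
  "deltas": [
    [[0,0,0],0],
    [[0,0,0],0],
    [[0,0,0],0],
    [[0,0,0],0],
    [[0,0,0],0],
    [[0,0,0],0],
    [[0,0,0],0]
  ],
  "claw": -1.0
}}

```text
t: 22.28
ee_pos: [0.3966, -0.3013, 0.0586]
orientation: [0.001, 0.616, 0.788, -0.0]
ft_force: [-1.5, 1.4, 7.7]
finger_gap: 0.0539
finger_force: 62.3
```

Request:
{"method": "drive_tool", "body": {
  "deltas": [
    [[0,0,-3],0],
    [[0,0,-6],0],
    [[0,0,-12],0],
    [[0,0,-20],0],
    [[0,0,-20],0],
    [[0,0,-20],0],
    [[0,0,-20],0],
    [[0,0,-10],0],
    [[0,0,-4],0],
    [[0,0,0],0],
    [[0,0,0],0]
  ]
}}

```text
t: 23.2
ee_pos: [0.3961, -0.3008, 0.1723]
orientation: [-0.0, 0.616, 0.788, 0.0]
ft_force: [0.4, -0.7, -1.0]
finger_gap: 0.0538
finger_force: 63.1
```

Run:
```python
from h import *
go(613.5,183,172,14)
p,d,K,T=grab("scene"); W=cloud(d,K,T)
cv2.imwrite("pics/g8.png",cv2.resize(p[110:260,120:240],None,fx=4.5,fy=4,interpolation=cv2.INTER_CUBIC)[:,:,::-1])
```

```text
t 23.2 pos [ 396.1 -300.8  172.3] yaw 14.0 gap 53.8 ff 63.1 F [ 0.4 -0.7 -1. ]
  tool shift [416.8 328.    0.5] rows 17 per row [24.5 19.3  0. ] roll 0.0
```

View pics/g8.png

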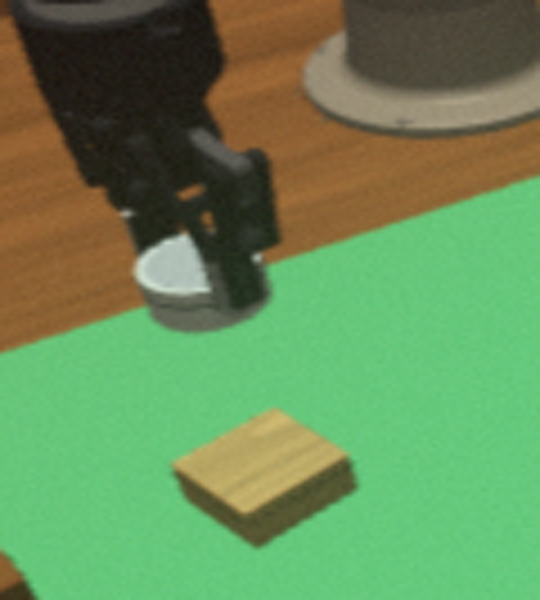

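The large tin at (200,275) is held level, and the bare box is at (265,470). I'll carry it to the large tray.

Request:
{"method": "drive_tool", "body": {
  "deltas": [
    [[14,11,0],0],
    [[24.3,19.1,0],0],
    [[24.3,19.1,0],0],
    [[24.3,19.1,0],0],
    [[24.3,19.1,0],0],
    [[24.3,19.1,0],0],
    [[24.3,19.1,0],0],
    [[24.3,19.1,0],0],
    [[24.3,19.1,0],0],
    [[24.3,19.1,0],0],
    [[24.3,19.1,0],0],
    [[24.3,19.1,0],0],
    [[24.3,19.1,0],0],
    [[24.3,19.1,0],0],
    [[24.3,19.1,0],0],
    [[24.3,19.1,0],0],
    [[24.3,19.1,0],0],
    [[14,11.4,0],0],
    [[0,0,15],0],
    [[0,0,20],0]
  ]
}}

```text
t: 24.92
ee_pos: [0.6144, 0.1844, 0.1372]
orientation: [0.001, 0.615, 0.789, 0.001]
ft_force: [-0.4, -0.6, -0.7]
finger_gap: 0.054
finger_force: 63.2
```

Request:
{"method": "drive_tool", "body": {
  "deltas": [
    [[0,0,25],0],
    [[0,0,25],0],
    [[0,0,20],0],
    [[0,0,10],0],
    [[0,0,5],0],
    [[0,0,0],0],
    [[0,0,0],0],
    [[0,0,0],0]
  ]
}}

```text
t: 25.58
ee_pos: [0.6146, 0.1829, 0.0541]
orientation: [0.001, 0.616, 0.788, 0.001]
ft_force: [1.1, 0.2, 0.4]
finger_gap: 0.0539
finger_force: 63.2
```

Run:
```python
from h import *
go(613.3,183,33,14)
p,d,K,T=grab("top"); W=cloud(d,K,T)
s=W[215:285,395:475].reshape(-1,3)
q=s[(s[:,2]>.022)&(s[:,2]<.037)]; Q=(q[:,:2]*1000).astype(np.float32)
print("box",len(q),np.median(q[:,2]),Q.mean(0),cv2.minAreaRect(Q))
```

```text
t 25.58 pos [614.6 182.9  54.1] yaw 14.0 gap 53.9 ff 63.2 F [1.1 0.2 0.4]
  tool shift [ 0.4 -1.3 21.1] rows 1 per row [ 0.4 -1.3 21.1] roll 0.0
box 593 0.029654655982455758 [ 394.43112 -301.1118 ] ((394.7412414550781, -301.1816101074219), (64.1767578125, 65.0146255493164), 13.754276275634766)
```

Request:
{"method": "drive_tool", "body": {
  "deltas": [
    [[0.4,-1,8],0],
    [[0,0,5],0],
    [[0,0,3],0],
    [[0,0,2],0],
    [[0,0,1.5],0],
    [[0,0,1],0],
    [[0,0,0.6],0],
    [[0,0,0],0],
    [[0,0,0],0],
    [[0,0,0],0]
  ]
}}

```text
t: 26.47
ee_pos: [0.6125, 0.1829, 0.0327]
orientation: [-0.0, 0.616, 0.788, -0.0]
ft_force: [-3.6, -0.9, 6.6]
finger_gap: 0.0535
finger_force: 63.9
```

Request:
{"method": "drive_tool", "body": {
  "deltas": [
    [[0,0,0.6],0],
    [[0,0,0.4],0],
    [[0,0,0],0],
    [[0,0,0],0],
    [[0,0,0],0]
  ]
}}

```text
t: 26.88
ee_pos: [0.6125, 0.1829, 0.0326]
orientation: [0.0, 0.616, 0.788, 0.0]
ft_force: [-5.3, -1.3, 13.1]
finger_gap: 0.0538
finger_force: 64.4
```

Request:
{"method": "drive_tool", "body": {
  "deltas": [
    [[0,0,0],0],
    [[0,0,0],0],
    [[0,0,0],0],
    [[0,0,0],0],
    [[0,0,0],0],
    [[0,0,-5],0],
    [[0,0,-15],0],
    [[0,0,-25],0],
    [[0,0,-30],0],
    [[0,0,-25],0],
    [[-14,-11,0],0],
    [[-24.3,-19.1,0],0],
    [[-24.3,-19.1,0],0],
    [[-24.3,-19.1,0],0],
    [[-24.3,-19.1,0],0],
    [[-24.3,-19.1,0],0],
    [[-24.3,-19.1,0],0],
    [[-24.3,-19.1,0],0],
    [[-24.3,-19.1,0],0],
    [[-24.3,-19.1,0],0]
  ],
  "claw": 0.85
}}

```text
t: 28.55
ee_pos: [0.4909, -0.0884, 0.131]
orientation: [0.0, 0.616, 0.788, 0.0]
ft_force: [-0.7, -0.4, -0.3]
finger_gap: 0.0788
finger_force: 0.0
```

Request:
{"method": "drive_tool", "body": {
  "deltas": [
    [[-24.3,-19.1,0],0],
    [[-24.3,-19.1,0],0],
    [[-24.3,-19.1,0],0],
    [[-24.3,-19.1,0],0],
    [[-24.3,-19.1,0],0],
    [[-24.3,-19.1,0],0],
    [[-24.3,-19.1,0],0],
    [[-14,-11,0],0],
    [[0,0,20],0],
    [[0,0,20],0],
    [[0,0,0],0],
    [[0,0,0],0],
    [[0,0,0],0]
  ],
  "claw": 1.0
}}

```text
t: 29.63
ee_pos: [0.3962, -0.3009, 0.0915]
orientation: [0.001, 0.615, 0.788, -0.0]
ft_force: [0.6, -0.1, -0.1]
finger_gap: 0.0856
finger_force: 0.0
```

Run:
```python
from h import *
go(394.7,-301.2,31,13.8)
p,d,K,T=grab("top"); W=cloud(d,K,T)
q=W.reshape(-1,3); q=q[(np.hypot(q[:,0]-.613,q[:,1]-.183)<.055)&(q[:,2]>.022)]
Q=(q[:,:2]*1000).astype(np.float32);print(len(q),np.median(q[:,2]),q[:,2].std(),cv2.minEnclosingCircle(Q))
A=np.c_[q[:,:2]-q[:,:2].mean(0),np.ones(len(q))]; print("slope",np.linalg.lstsq(A,q[:,2],rcond=None)[0])
```

```text
t 29.63 pos [ 396.2 -300.9   91.5] yaw 14.0 gap 85.6 ff 0.0 F [ 0.6 -0.1 -0.1]
  tool shift [ 0.2 -1.5 60.5] rows 2 per row [ 0.1 -0.8 30.2] roll 0.2
337 0.029536988560393773 0.002541431146904036 ((610.8831787109375, 182.55247497558594), 27.975433349609375)
slope [0.00291931 0.00386503 0.02945488]
```

The large tin is flat in its tray: its top is at 30 mm with a negligible slope. Now the box.

Request:
{"method": "drive_tool", "body": {
  "deltas": [
    [[0,-1.5,10],0],
    [[0,0,16],0],
    [[0,0,16],0],
    [[0,0,10],0],
    [[0,0,6],0],
    [[0,0,2],0],
    [[0,0,0],0],
    [[0,0,0],0],
    [[0,0,0],0]
  ]
}}

```text
t: 30.43
ee_pos: [0.3946, -0.3015, 0.0313]
orientation: [0.001, 0.616, 0.788, -0.0]
ft_force: [0.5, 0.0, 0.2]
finger_gap: 0.0854
finger_force: 0.0
```

Request:
{"method": "drive_tool", "body": {
  "deltas": [
    [[0,0,0],0],
    [[0,0,0],0],
    [[0,0,0],0],
    [[0,0,0],0],
    [[0,0,0],0],
    [[0,0,0],0],
    [[0,0,0],0]
  ],
  "claw": -1.0
}}

```text
t: 31.02
ee_pos: [0.3945, -0.3014, 0.0315]
orientation: [0.001, 0.616, 0.788, -0.0]
ft_force: [-0.1, 0.9, 7.2]
finger_gap: 0.0628
finger_force: 66.3
```

Request:
{"method": "drive_tool", "body": {
  "deltas": [
    [[0,0,-3],0],
    [[0,0,-6],0],
    [[0,0,-12],0],
    [[0,0,-20],0],
    [[0,0,-20],0],
    [[0,0,-20],0],
    [[0,0,-15],0],
    [[0,0,-4],0],
    [[0,0,0],5],
    [[0,0,0],5],
    [[0,0,0],5],
    [[0,0,0],5],
    [[0,0,0],5],
    [[0,0,0],5],
    [[0,0,0],0],
    [[0,0,0],0],
    [[0,0,0],0]
  ]
}}

```text
t: 32.43
ee_pos: [0.3941, -0.301, 0.1302]
orientation: [-0.0, 0.798, 0.603, -0.0]
ft_force: [-0.6, 0.3, -1.1]
finger_gap: 0.0626
finger_force: 65.7
```

Run:
```python
from h import *
go(620.6,-187.4,131,-15.9)
p,d,K,T=grab("scene"); W=cloud(d,K,T)
cv2.imwrite("pics/g9.png",cv2.resize(p[110:260,120:240],None,fx=4.5,fy=4,interpolation=cv2.INTER_CUBIC)[:,:,::-1])
```

```text
t 32.43 pos [ 394.1 -301.   130.2] yaw -15.9 gap 62.6 ff 65.7 F [-0.6  0.3 -1.1]
  tool shift [171.1 186.9  -0.8] rows 8 per row [21.4 23.4 -0.1] roll 0.0
```

View pics/g9.png

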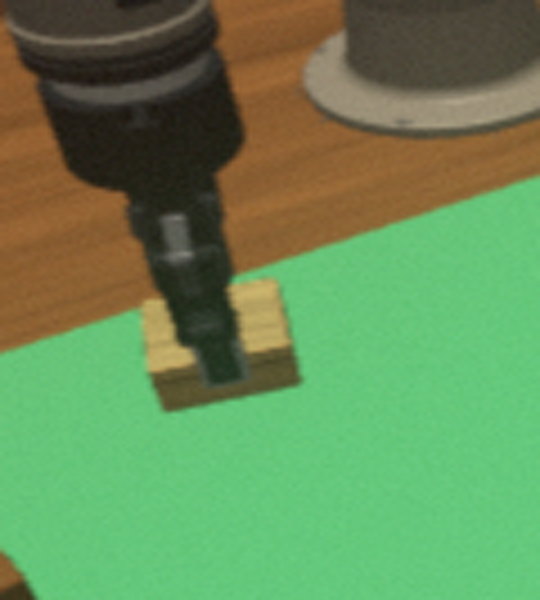

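The box at (222,345) is held level at the tray's yaw. I'll carry it over and lower it.

Request:
{"method": "drive_tool", "body": {
  "deltas": [
    [[11,12,0],0],
    [[21.3,23.3,0],0],
    [[21.3,23.3,0],0],
    [[21.3,23.3,0],0],
    [[21.3,23.3,0],0],
    [[21.3,23.3,0],0],
    [[21.3,23.3,0],0],
    [[21.3,23.3,0],0],
    [[11,11.8,0],0],
    [[0,0,0],0],
    [[0,0,15],0],
    [[0,0,20],0],
    [[0,0,20],0],
    [[0,0,12],0],
    [[0,0,5],0],
    [[0,0,0],0],
    [[0,0,0],0],
    [[0,0,0],0]
  ]
}}

```text
t: 33.98
ee_pos: [0.6217, -0.1886, 0.0599]
orientation: [0.001, 0.799, 0.602, 0.001]
ft_force: [0.9, -0.5, -1.3]
finger_gap: 0.0626
finger_force: 66.0
```

Run:
```python
from h import *
go(620.6,-187.4,37,-15.9)
```

```text
t 33.98 pos [ 621.7 -188.6   59.9] yaw -16.0 gap 62.6 ff 66.0 F [ 0.9 -0.5 -1.3]
  tool shift [ 0.8 -1.4 22.9] rows 1 per row [ 0.8 -1.4 22.9] roll -0.1
```

Request:
{"method": "drive_tool", "body": {
  "deltas": [
    [[0.8,-1.2,8],0],
    [[0,0,5],0],
    [[0,0,4],0],
    [[0,0,2],0],
    [[0,0,1.5],0],
    [[0,0,1],0],
    [[0,0,0.8],0],
    [[0,0,0],0],
    [[0,0,0],0],
    [[0,0,0],0]
  ]
}}

```text
t: 34.82
ee_pos: [0.6202, -0.1871, 0.0365]
orientation: [0.0, 0.799, 0.602, 0.0]
ft_force: [-1.2, 0.9, 1.4]
finger_gap: 0.0628
finger_force: 66.1
```

Request:
{"method": "drive_tool", "body": {
  "deltas": [
    [[0,0,0.7],0],
    [[0,0,0.5],0],
    [[0,0,0],0],
    [[0,0,0],0],
    [[0,0,0],0]
  ]
}}

```text
t: 35.23
ee_pos: [0.6202, -0.187, 0.0365]
orientation: [0.0, 0.799, 0.602, 0.0]
ft_force: [-4.3, 1.9, 9.0]
finger_gap: 0.0623
finger_force: 67.1
```

Request:
{"method": "drive_tool", "body": {
  "deltas": [
    [[0,0,0],0],
    [[0,0,0],0],
    [[0,0,0],0],
    [[0,0,0],0],
    [[0,0,0],0],
    [[0,0,-5],0],
    [[0,0,-12],0],
    [[0,0,-25],0],
    [[0,0,-30],0],
    [[0,0,-30],0],
    [[0,0,-30],0],
    [[0,0,-30],0],
    [[-25,-15,0],0],
    [[-25,-15,0],0],
    [[-25,-15,0],0],
    [[-25,-15,0],0],
    [[-20,-15,0],0],
    [[0,0,0],0],
    [[0,0,0],0],
    [[0,0,0],0]
  ],
  "claw": 1.0
}}

```text
t: 36.9
ee_pos: [0.5155, -0.2816, 0.198]
orientation: [0.001, 0.799, 0.602, 0.0]
ft_force: [0.4, 0.0, -0.4]
finger_gap: 0.0855
finger_force: 0.0
```

Run:
```python
from h import *
go(600,-300,200)
p,d,K,T=grab("top"); W=cloud(d,K,T)
def top(n,x,y,r,z0,z1):
    q=W.reshape(-1,3)*1000; q=q[(np.hypot(q[:,0]-x,q[:,1]-y)<r)&(q[:,2]>z0)&(q[:,2]<z1)]
    A=np.c_[q[:,:2]-q[:,:2].mean(0),np.ones(len(q))]; s=np.linalg.lstsq(A,q[:,2],rcond=None)[0]
    Q=q[:,:2].astype(np.float32); print(n,len(q),"z",s.round(3),"c",np.round(cv2.minEnclosingCircle(Q)[0],1),cv2.minAreaRect(Q))
top("box",620.6,-187.4,60,26,60); top("large",613.5,183,50,22,60); top("small",475,3,40,22,60); top("dome",444.4,317,33,22,80)
top("loupe",439,135,30,25,60);top("blower",672,10,35,25,90)
p2,d2,K2,T2=grab("scene")
cv2.imwrite("pics/f.png",np.vstack([p[100:300,130:530],p2[110:310,140:540]])[:,:,::-1].repeat(1,0))
```

```text
t 36.9 pos [ 515.5 -281.6  198. ] yaw -16.0 gap 85.5 ff 0.0 F [ 0.4  0.  -0.4]
  tool shift [ 5.6 86.3 -1.9] rows 3 per row [ 1.9 28.8 -0.6] 
box 574 z [ 8.0000e-03 -8.0000e-03  3.4254e+01] c [ 617.9 -187.4] ((618.3040771484375, -188.10543823242188), (64.92845916748047, 65.280029296875), 74.46403503417969)
large 337 z [1.0000e-03 2.1000e-02 2.9326e+01] c [610.6 183.2] ((610.4014282226562, 182.66018676757812), (54.235591888427734, 53.75628662109375), 89.94149780273438)
small 195 z [ 3.5000e-02 -8.0000e-03  2.9777e+01] c [474.    2.8] ((473.8715515136719, 1.6839561462402344), (39.68619155883789, 39.42100143432617), 45.28964614868164)
dome 99 z [ 0.092  0.209 32.784] c [441.1 317.5] ((441.66998291015625, 316.376953125), (28.77350425720215, 28.407024383544922), 45.90553665161133)
loupe 79 z [-0.059 -0.037 33.622] c [440.6 135.2] ((441.6576843261719, 135.11904907226562), (24.060428619384766, 23.96110725402832), 89.73709869384766)
blower 210 z [2.3000e-01 2.0000e-03 4.4481e+01] c [671.8  10.6] ((670.2839965820312, 10.055231094360352), (39.644805908203125, 43.57609558105469), 4.635235786437988)
```

View pics/f.png

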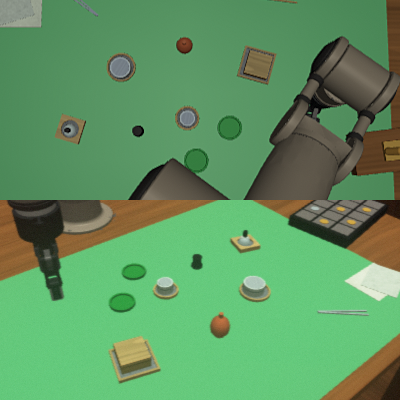

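Every piece is in its own place, upright and flat. In the lower view the box is at (133,355), the small tin at (165,286), the large tin at (255,286) and the dome at (245,240). The box, the tins and the bystanders have the expected tops and positions, and the arm is clear.

```bash
python3 -c "
from workcell import order
print(order.sign_off())"
```

```text
the job is handed in; nothing more can be done
None
```

I took the stack apart from the top down and put all four pieces upright and flat in their own places, left the loupe and blower where they stood, and handed the job in at about 37 s; the hand-in returned no verdict.

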